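# Mist a scent plaque at the market stall

### The job

At the misting board, swing the clamp's arm over onto the wooden plaque so that its pad rests on the plaque's top, then press the cap of the canister fixed on the board fully down and let it spring back up, then swing the clamp back to its open position. Press the cap only while the plaque is clamped; leave the plaque standing in its nest and everything else on the table where it is.

Things in the scene. Friction and masses are not known exactly. Their poses are not given: they have to be found in the camera images.
- station: The misting board, fixed: a pale wooden board 130 (x) x 370 (y) x 15 mm thick. Origin on the table; the board runs from y = -200 to +170 mm and x = -65 to +65 mm in its own axes, z up. Along its y axis at x = 0 stand the clamp (y = -100), the plaque in its nest (y = -30) and the canister (y = +85 to +135).
- plaque: The wooden plaque, loose, about 60 g, standing on edge in the nest: 60 (x) x 22 (y) x 70 (z) mm; origin at the centre of its underside.
- nest (a point): Centre of the nest's floor (top of the board, 15 mm above the table), a pocket 64 x 26 mm with lips 6 mm wide and 10 mm high all round. A seated plaque has its origin here, within the play.
- clamp_hinge (a point): The clamp's hinge axis, 95 mm above the table, parallel to the board's x axis, between two steel cheeks (28 mm over their outsides along x, 26 mm along y, tops 107 mm above the table). The clamp is one L-shaped piece: arm and handle start here at a right angle.
- clamp (a joint): Angle (rad) of the clamp. 0, closed: arm level towards the board's +y, pad on the plaque, handle straight up. 1.45, open, its stop: arm nearly upright, handle nearly level towards -y. Starts open. Balanced near 0.8 rad: pushed past there it falls on by its own weight within about a second and stays. 1 to 2 N moves it; either limb can be pushed by a fingertip put between the two.
- bar_tip (a point): End of the clamp's steel arm, 85 mm from the hinge; the arm is 14 mm wide (along x) and 10 mm thick (4 mm on the pad's side of the line from hinge to tip and 6 mm on the other), its round pad (18 mm across, underside 10 mm below that line) 70 mm from the hinge.
- handle_tip (a point): End of the clamp's handle, 86 mm from the hinge; steel strip 14 x 10 mm with a black grip 18 (x) x 14 mm over its outer 55 mm.
- mister: The spray canister, fixed on the board (foot disc 64 mm across and 6 mm high): bare metal, 48 mm across, shoulder narrowing to a neck 24 mm across; its top, under the cap, is 122 mm above its origin. Origin at the centre of its underside, 15 mm above the table.
- cap (a joint): How far the canister's sprung white cap is pressed (m): 0 up, 0.0075 fully down on its stop. It moves straight down; 2 N starts it and about 8.5 N bottoms it; it springs back when released.
- cap_top (a point): Centre of the top of the white cap, a cylinder 24 mm across and 20 mm high with a small nozzle hole towards the plaque; 165 mm above the table when up. Moves with the cap.
- spare_canister: Bystander, loose: small amber spray bottle 38 mm across and 127 mm high with a tall black overcap, standing on the table beside the board. Not to be used. Origin at its underside.
- vial: Bystander, loose: small glass jar 24 mm across, 50 mm high, standing on the board at about x = +47, y = +30 mm. Origin at its underside.
- cup: Bystander, loose: green tasting glass 44 mm across, 50 mm high, on the table beyond the board. Origin at its underside.
- jar: Bystander, loose: lidded glass jar 56 mm across, 65 mm high, on the table on the robot's side of the board. Origin at its underside.
- tag_block: Bystander, loose: pale wooden cube, 45 mm, on the table on the robot's side of the board. Origin at its underside.
- basket: Bystander, loose: shallow bowl 170 mm across, 45 mm high, on the table to the left of the board. Origin at its underside.
Mind the look-alikes: they are no part of the job. What is meant by the plaque is not green, grey or turquoise, and is the smaller of those in its own colour.

How it is judged:
By the outcome, as a careful person would: the job done as asked, in the order asked, and still so for the second after the job is handed in, with the robot touching nothing.
It also fails if it takes over 48 s, if anything falls off the work surface, if the arm or the gripper's body presses on something with over 40 N, if the wrist force passes 120 N, or if a joint passes its speed limit or range.

### The arm

A 7-joint arm with a two-finger parallel gripper is mounted at the origin on the work surface. World frame = base frame: x ahead of the robot, y to its left, z up, the work surface at z = 0. Lengths are in m, angles in rad, forces in N, time in s.
With the tool pointing down it reaches from about 0.4 to 0.85 m from the base axis. Payload 4.5 kg.
Tool frame: the origin (TCP) lies midway between the tips of the shut fingers; the grasp point (between the pads) lies 19 mm behind it; z points along the fingers, y is the line along which they close (so a half turn about z gives the same grasp; the last joint's range is limited). The gripper opens to 88 mm and grips with 3 to 60 N. Pads are 18 mm wide; open, the fingers measure 123 mm over their backs; the gripper's body (75 mm by 187 mm) begins 45 mm behind the grasp point.
Start: joints at [1.362, 0.689, -0.195, 1.565, 0.157, 0.902, -0.215], TCP at [0.15, -0.607, 0.239] pointing down, gripper open.
Joint ranges: [-3.01, 3.01], [-0.46, 2.08], [-1.47, 1.51], [0.13, 2.56], [-1, 4.14], [0.04, 2.09], [-2.66, 2.66]. Speed limits (rad/s): [2.57, 2.57, 3.14, 3.14, 3.14, 3.14, 3.14].

### API

Orientations are given as a unit quaternion [x, y, z, w].
In Python, from plant import r gives the robot as it stands.
- The arm moves only by the tool move_arm, never from a script. Its argument "targets" is a list that holds one entry, the list of rows, each a list of 7 numbers: the opening, from 0 (shut) to 1 (fully open), then the shift along the tool's x, y, z in mm, then the turn, a rotation vector about the tool's x, y, z in degrees. In form: [[[claw, dx, dy, dz, ax, ay, az], ...]]. A call has 1 to 10 rows; each row is the pose to reach, as a shift and turn from the pose commanded when the call began, along the tool's axes at that moment; what a row does not reach only later rows make up. A row lasts 1/8 s, in which the tool goes at most 62.5 mm and 10.7 degrees, less where a joint would pass 70% of its speed; a pose out of reach is approached as far as the arm can. A call with a gripper value outside its range is refused whole. The fingers move at their own pace and stop on an object; "newtons" is the grip in N (left out, the last holds). Time passes only in rows, so rows that repeat a pose let the fingers close. It gives the time, the measured TCP pose, the force, the opening and the grip force at its end, in the units of the state.
- r.get_state(): the state, without advancing time (a new reading comes with each control period).
- r.snapshot(name): name is "side" or "top" or "wrist"; returns the picture (384x512x3 uint8, red, green, blue); there is no depth.
- r.camera_info(name): a dict with "fx", "fy", "cx", "cy" (pixels), "R" (3x3) and "t" (3): a world point X has camera coordinates R X + t. Camera axes: x right, y down, z forward; pixel columns grow to the right and rows downward; lengths in m; the calibration is good to about 2 mm. A picture is of the moment at which its call begins: read the wrist's pose just before it. camera_info takes no time and is no camera call; for the wrist camera it gives the pose at the moment of the call.
- r.finish_job(): hands the job in; it is judged then, once.
The state is a dict: "clock": time; "q": joint angles; "qd": joint speeds; "joint_torque": joint torques, N m; "tool_pos": TCP position; "eef_rot": TCP orientation; "contact_force": force on the tool from outside, world axes, zero at the start; "moment": the same for the moment, N m; "opening": opening from 0.0 (shut) to 1.0 (fully open); "finger_force": force on a finger pad.
Only numpy, scipy, OpenCV 4.12 (cv2) and the standard library are available. Lean on these libraries where they do the work, as an engineer would, in place of code of your own. Each camera call takes 0.05 s, during which the arm holds its last target. There are 200 camera calls.

## Working session

There is one attempt and no reset: what is moved stays moved. The work goes in short steps, Python scripts to look and compute and a tool call to move; the robot and the scene stay as the last step left them, time stands still between calls to the robot, and variables do not carry over. Pictures are saved under pics/ and viewed, at most 10 in all, crops included, and the job is handed in when it is done.

Besides the shell and the picture viewer there is one more tool, called as a command line: name --argument value ..., lists and objects as JSON in quotes. move_arm: Moves the arm, as the interface text tells. Its arguments: {"type":"object","properties":{"targets":{"type":"array","items":{"type":"array","items":{"type":"array","items":{"type":"number"}}}},"newtons":{"type":"number"}},"required":["targets"]}

```bash
mkdir -p pics; ls; python3 - <<'E'
from plant import r
import cv2,numpy as np
s=r.get_state();print(s['clock'],s['tool_pos'],s['eef_rot'],s['opening'],s['contact_force'])
for n in("side","top"):
    im=r.snapshot(n);cv2.imwrite(f'pics/{n}0.png',im[:,:,::-1]);
    c=r.camera_info(n);print(n,c['fx'],c['fy'],c['cx'],c['cy'],np.round(c['R'],4).tolist(),np.round(c['t'],4))
E
```

```text
pics
0.0 [ 0.15003296 -0.60606832  0.23791702] [ 9.92637014e-01  1.21123490e-01 -1.95459336e-04 -9.05367699e-04] 0.9967752099870784 [ 0.20600398 -0.08434695  0.07244476]
side 415.62433714162376 415.62433714162376 259.9927427541342 190.50663173416007 [[0.9963, -0.0857, -0.0045], [-0.0594, -0.6508, -0.7569], [0.062, 0.7544, -0.6535]] [-0.493   0.1962  1.0201]
top 374.4060929327875 374.4060929327875 249.177182791703 186.87760303226548 [[-0.0293, -0.9996, 0.0003], [-0.9771, 0.0286, -0.2107], [0.2106, -0.0064, -0.9775]] [0.1138 0.5383 0.9925]
```

View pics/side0.png

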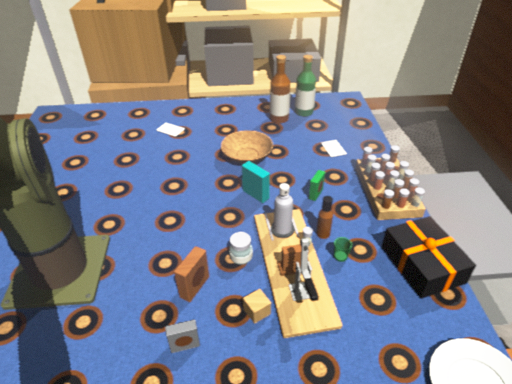

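View pics/top0.png

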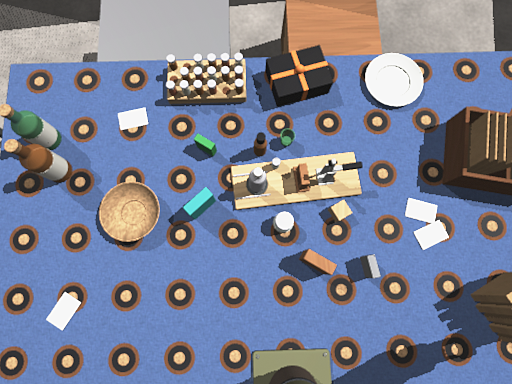

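Plaque candidates in the top view:
- Brown at (303,176), on the board in the nest. It is the smaller brown one and fits the description.
- Larger brown at (320,262).
- Turquoise at (198,203), green at (205,145) and grey at (373,266), all ruled out by colour.

I'll confirm this in an enlarged crop and measure the board.

```bash
cat > h.py <<'E'
import numpy as np
from plant import r
def ray(n,u,v):
    c=r.camera_info(n);R=np.array(c['R']);t=np.array(c['t'])
    return -R.T@t, R.T@np.array([(u-c['cx'])/c['fx'],(v-c['cy'])/c['fy'],1])
def onz(n,u,v,z):
    o,d=ray(n,u,v);return o+d*(z-o[2])/d[2]
def proj(n,X):
    c=r.camera_info(n);p=np.array(c['R'])@X+c['t'];return [c['fx']*p[0]/p[2]+c['cx'],c['fy']*p[1]/p[2]+c['cy']]
def tri(a,b):
    A=np.zeros((3,3));y=np.zeros(3)
    for o,d in(ray(*a),ray(*b)):
        d=d/np.linalg.norm(d);P=np.eye(3)-np.outer(d,d);A+=P;y+=P@o
    return np.linalg.solve(A,y)
E
python3 - <<'E'
import cv2,numpy as np
from h import *
t=cv2.imread('pics/top0.png');s=cv2.imread('pics/side0.png')
hsv=cv2.cvtColor(t,cv2.COLOR_BGR2HSV)
m=cv2.inRange(hsv,(14,50,130),(30,255,255));m[:140]=0;m[215:]=0;m[:,:225]=0;m[:,370:]=0
m=cv2.morphologyEx(m,cv2.MORPH_OPEN,np.ones((3,3)))
n,l,st,_=cv2.connectedComponentsWithStats(m);k=[i for i in range(1,n) if st[i,4]>100];print(st[k])
big=max(k,key=lambda i:st[i,4])
pts=np.column_stack(np.where(l==big))[:,::-1].astype(np.float32)
W=np.array([onz('top',u,v,.015)[:2] for u,v in pts],np.float32)
c,sz,a=cv2.minAreaRect(W*1000);print(c,sz,a);print(cv2.boxPoints((c,sz,a)))
for name,im,(x0,y0,w,h),f in(('t',t,(225,145,145,70),5.4),('s',s,(225,175,150,165),3.6)):
    cv2.imwrite(f'pics/{name}c.png',cv2.resize(im[y0:y0+h,x0:x0+w],None,fx=f,fy=f,interpolation=cv2.INTER_CUBIC))
E
```

```text
[[ 231  152  130   57 3326]
 [ 232  175   17   19  220]
 [ 331  200   20   15  208]]Traceback (most recent call last):
  File "<stdin>", line 10, in <module>
  File "h.py", line 7, in onz
    o,d=ray(n,u,v);return o+d*(z-o[2])/d[2]
        ~~~^^^^^^^
  File "h.py", line 4, in ray
    c=r.camera_info(n);R=np.array(c['R']);t=np.array(c['t'])
ValueError: time passes only in moves, steps and waits
```

Too many camera_info calls; I'll cache it.

```bash
sed -i 's/^from plant import r/from plant import r\nfrom functools import lru_cache\n@lru_cache\ndef info(n): return r.camera_info(n)/; s/c=r.camera_info(n)/c=info(n)/' h.py
python3 - <<'E'
import cv2,numpy as np
from h import *
t=cv2.imread('pics/top0.png');s=cv2.imread('pics/side0.png')
hsv=cv2.cvtColor(t,cv2.COLOR_BGR2HSV)
m=cv2.inRange(hsv,(14,50,130),(30,255,255));m[:140]=0;m[215:]=0;m[:,:225]=0;m[:,370:]=0
m[200:,331:]=0
m=cv2.morphologyEx(m,cv2.MORPH_OPEN,np.ones((3,3)))
pts=np.column_stack(np.where(m))[:,::-1].astype(np.float32)
W=np.array([onz('top',u,v,.015)[:2] for u,v in pts],np.float32)
c,sz,a=cv2.minAreaRect(W*1000);print(c,sz,a);print(cv2.boxPoints((c,sz,a)))
for name,im,(x0,y0,w,h),f in(('t',t,(225,145,145,70),5.4),('s',s,(225,175,150,165),3.6)):
    cv2.imwrite(f'pics/{name}c.png',cv2.resize(im[y0:y0+h,x0:x0+w],None,fx=f,fy=f,interpolation=cv2.INTER_CUBIC))
E
```

```text
(567.1680908203125, -31.118408203125) (129.8973846435547, 383.5556945800781) 5.438409805297852
[[ 484.33585  153.64062]
 [ 520.6877  -228.18857]
 [ 650.00037 -215.87744]
 [ 613.6485   165.95175]]
```

View pics/tc.png

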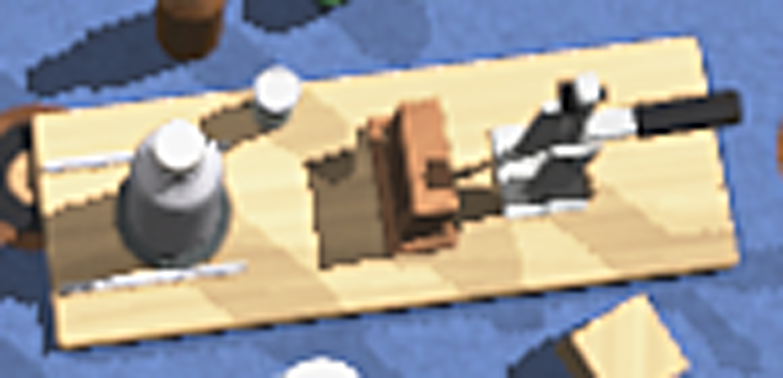

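View pics/sc.png

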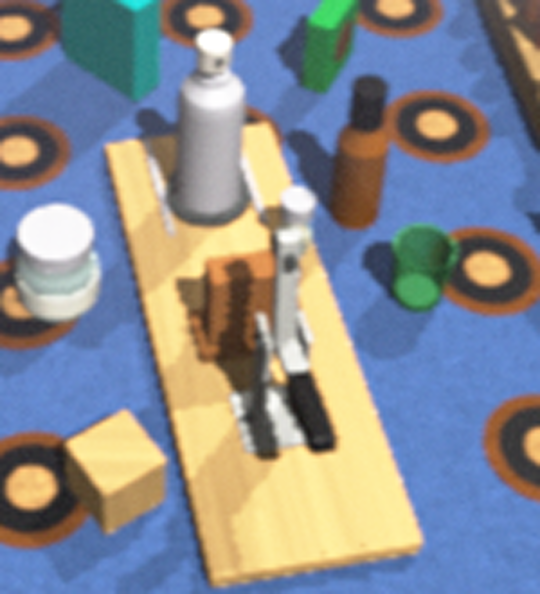

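The crops confirm the plaque: the brown block at the nest, top crop (430,150). The clamp stands open at its right, with the handle black at (690,112). The canister cap is at (181,145) in the top crop and (215,38) in the side crop. Next I'll compute the board frame.

```bash
python3 - <<'E'
import numpy as np
from h import *
T=lambda x,y:('top',225+x/5.4-.4,145+y/5.4-.4)
S=lambda x,y:('side',225+x/3.6-.36,175+y/3.6-.36)
C=np.array([onz(*T(*p),.015) for p in[(35,115),(58,348),(738,265),(695,40)]])[:,:2]
print(C.round(4));L=np.linalg.norm
print([L(C[i]-C[i-1]).round(4) for i in range(4)])
# bottom-left/top-left are +y end
yv=(C[0]+C[1]-C[2]-C[3])/2; xv=(C[0]+C[3]-C[1]-C[2])/2
y1=yv/L(yv);x1=xv/L(xv);yy=y1+np.array([-x1[1],x1[0]]);yy/=L(yy);xx=np.array([yy[1],-yy[0]])
o=C.mean(0)+.015*yy;print('origin',o,'yaw',np.degrees(np.arctan2(xx[1],xx[0])))
B=lambda x,y,z:np.r_[o+x*xx+y*yy,z]
CS=np.array([onz(*S(*p),.015) for p in[(107,148),(212,578),(423,545),(268,126)]])[:,:2];print('side',CS.round(4))
cap=tri(T(181,145),S(215,38));print('cap tri',cap,'top plane',onz(*T(181,143),.165),'side plane',onz(*S(215,38),.165))
k=lambda P:(np.array([(P[:2]-o)@xx,(P[:2]-o)@yy])*1000).round(1)
print('cap board',k(cap),k(onz(*T(181,143),.165)),k(onz(*S(215,38),.165)))
for n,a in(('plaque top',onz(*T(432,157),.085)),('plaque side',onz(*S(240,262),.085))):print(n,a,k(a))
print('sidecorners',[k(c) for c in CS])
for n,p in dict(hinge=B(0,-.1,.095),handle_tip=B(0,-.1-.086*np.sin(1.45),.095+.086*np.cos(1.45)),bar=B(0,-.1+.085*np.cos(1.45),.095+.085*np.sin(1.45)),plq=B(0,-.03,.085)).items():
    u=proj('top',p);v=proj('side',p);print(n,p.round(4),'topcrop',[(u[0]-224.6)*5.4,(u[1]-144.6)*5.4],'sidecrop',[(v[0]-224.64)*3.6,(v[1]-174.64)*3.6])
from scipy.spatial.transform import Rotation as R
print(R.from_quat(r.get_state()['eef_rot']).as_matrix().round(3))
E
```

```text
[[ 0.6155  0.1493]
 [ 0.4864  0.1395]
 [ 0.5208 -0.2276]
 [ 0.6477 -0.2156]]
[np.float64(0.3663), np.float64(0.1295), np.float64(0.3687), np.float64(0.1275)]
origin [ 0.56628615 -0.02364007] yaw 5.038931776001403
side [[ 0.4908  0.1328]
 [ 0.5246 -0.2292]
 [ 0.6517 -0.219 ]
 [ 0.6168  0.1458]]
cap tri [0.55904645 0.07505504 0.16701176] top plane [0.55848326 0.07486093 0.165     ] side plane [0.56144072 0.07811313 0.165     ]
cap board [ 1.5 98.9] [ 0.9 98.8] [  4.1 101.8]
plaque top [ 0.56813333 -0.05523879  0.085     ] [ -0.9 -31.6]
plaque side [ 0.5634447  -0.05097671  0.085     ] [ -5.2 -27. ]
sidecorners [array([-61.5, 162.5]), array([ -59.6, -201.1]), array([  67.9, -202.1]), array([ 65.2, 164.4])]
hinge [ 0.5751 -0.1233  0.095 ] topcrop [np.float64(568.4609870288076), np.float64(135.01872930781485)] sidecrop [np.float64(277.0112489779641), np.float64(340.1449866397931)]
handle_tip [ 0.5826 -0.2083  0.1054] topcrop [np.float64(741.0346889483238), np.float64(110.46132986872199)] sidecrop [np.float64(316.2404004817177), np.float64(448.97342621935763)]
bar [ 0.5742 -0.1131  0.1794] topcrop [np.float64(585.0069543732961), np.float64(91.0301499301393)] sidecrop [np.float64(281.58159532935684), np.float64(232.3380806940414)]
plq [ 0.5689 -0.0535  0.085 ] topcrop [np.float64(428.5440772425527), np.float64(155.59537894068393)] sidecrop [np.float64(249.03554809991644), np.float64(264.41613848884776)]
[[ 0.971  0.24  -0.   ]
 [ 0.24  -0.971  0.002]
 [-0.    -0.002 -1.   ]]
```

Cap height, plaque and corner residuals agree to about 3 mm between the views, and the board yaw is 5.0°. Next I'll work out the approach shift: fingers shut, behind the upright arm.

```bash
cat >> h.py <<'E'
from scipy.spatial.transform import Rotation as Ro
o=np.array([.5663,-.0236]);xx=np.array([.9961,.0878]);yy=np.array([-.0878,.9961])
B=lambda x,y,z:np.r_[o+x/1e3*xx+y/1e3*yy,z/1e3]
def go(*pts):
    s=r.get_state();R=Ro.from_quat(s['eef_rot']);p=np.array(s['tool_pos'])
    d=p[:2]-o;print('t',s['clock'],'board',(d@xx*1e3).round(1),(d@yy*1e3).round(1),(p[2]*1e3).round(1),'F',np.round(s['contact_force'],2),'open',round(s['opening'],3))
    G=Ro.from_matrix(np.column_stack([np.r_[xx,0],np.r_[yy,0]*-1,[0,0,-1]]))
    print('turn',np.degrees((R.inv()*G).as_rotvec()).round(2))
    for q in pts: print(q,'shift',((R.inv().apply(B(*q)-p))*1e3).round(1))
E
python3 -c "
from h import *
go((0,-155,230),(0,-155,135))"
```

```text
t 0.1 board -465.7 -543.7 238.0 F [-0.23 -0.29 -0.25] open 1.003
turn [-0.09  0.01  8.87]
(0, -155, 230) shift [ 520.2 -312.2    8.5]
(0, -155, 135) shift [ 520.2 -312.1  103.5]
```

move_arm --targets '[[[0,52,-31,1,0,0,1],[0,104,-62,2,0,0,2],[0,156,-94,3,0,0,3],[0,208,-125,4,0,0,4],[0,260,-156,5,0,0,5],[0,312,-187,6,0,0,6],[0,364,-218,7,0,0,7],[0,416,-250,8,0,0,8],[0,468,-281,8,0,0,8.9],[0,520,-312,8,0,0,8.9]]]' --newtons 20

```text
clock: 1.35
tool_pos: [0.581, -0.1772, 0.2304]
eef_rot: [0.999, 0.044, -0.0, 0.0]
contact_force: [-0.3, -1.5, -0.4]
opening: 0.005
finger_force: 0.0
```

```bash
python3 - <<'E'
from h import *
import cv2
go((0,-155,230),(0,-155,135))
im=r.snapshot('side')[150:330,180:400,::-1];im2=r.snapshot('top')[90:270,220:440,::-1]
cv2.imwrite('pics/a1.png',cv2.resize(np.hstack([im,im2]),None,fx=1.8,fy=1.8,interpolation=cv2.INTER_CUBIC))
E
```

```text
t 1.35 board 1.1 -154.3 230.4 F [-0.29 -1.52 -0.35] open 0.005
turn [ 0.01  0.04 -0.03]
(0, -155, 230) shift [-1.1  0.7  0.4]
(0, -155, 135) shift [-1.1  0.6 95.4]
```

View pics/a1.png

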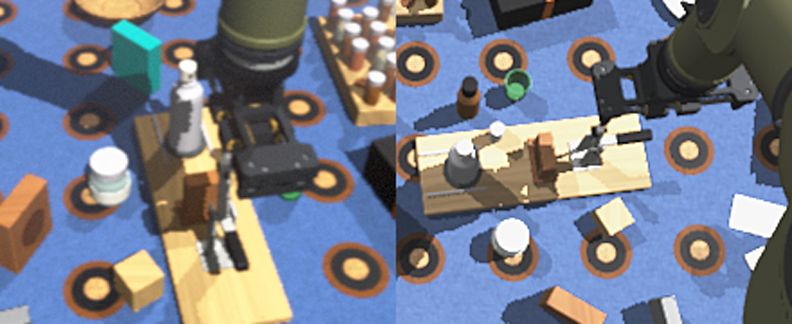

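```bash
python3 - <<'E'
from h import *
p=np.array(r.get_state()['tool_pos'])
for dz in(0,.064,.15):
    q=p+[0,0,dz];u=proj('side',q);v=proj('top',q);print((u[0]-180)*1.8,(u[1]-150)*1.8,396+(v[0]-220)*1.8,(v[1]-90)*1.8)
for n in('side','top'):c=info(n);print(-np.array(c['R']).T@c['t'])
E
```

```text
243.78176303614524 166.7309629293119 649.7374786644136 108.61758898701036
249.16140645552593 122.82653347028234 664.932644993789 92.6966321830771
257.43249090566644 55.32443054601782 689.36899345092 67.09309222841891
[ 0.43955727 -0.68412399  0.81292759]
[0.32031378 0.10475054 1.08364587]
```

The picture shows the gripper above the handle and nothing moved; the TCP projects to side crop (244,167), as expected. Descend to 135 mm, then push.

move_arm --targets '[[[0,-1,1,32,0,0,0],[0,-1,1,64,0,0,0],[0,-1,1,95,0,0,0],[0,-1,1,95,0,0,0],[0,-1,-10,95,0,0,0],[0,-1,-20,95,0,0,0],[0,-1,-30,95,0,0,0],[0,-1,-30,95,0,0,0]]]'

```text
clock: 2.45
tool_pos: [0.5768, -0.1473, 0.1363]
eef_rot: [0.999, 0.045, 0.0, -0.0]
contact_force: [-0.1, 0.5, -0.3]
opening: 0.004
finger_force: 0.0
```

move_arm --targets '[[[0,0,-8,0,0,0,0],[0,0,-16,0,0,0,0],[0,0,-23,0,0,0,0],[0,0,-30,0,0,0,0],[0,0,-36,0,0,0,0],[0,0,-42,0,0,0,0],[0,0,-47,0,0,0,0],[0,0,-47,0,0,0,0]]]'

```text
clock: 3.45
tool_pos: [0.5723, -0.101, 0.1357]
eef_rot: [0.999, 0.044, -0.0, -0.0]
contact_force: [0.2, 0.1, -0.4]
opening: 0.003
finger_force: 0.0
```

```bash
python3 - <<'E'
from h import *
import cv2
go((0,-68,135),(0,-68,230))
im=r.snapshot('side')[150:330,180:400,::-1];im2=r.snapshot('top')[120:220,220:380,::-1]
cv2.imwrite('pics/a2.png',np.hstack([cv2.resize(im,(440,360)),cv2.resize(im2,(360,225))if 0 else cv2.resize(im2,(360,360))]))
E
```

```text
t 3.45 board -0.8 -77.6 135.7 F [ 0.18  0.13 -0.42] open 0.003
turn [-0.05  0.    0.05]
(0, -68, 135) shift [ 0.8 -9.7  0.7]
(0, -68, 230) shift [  0.8  -9.7 -94.3]
```

View pics/a2.png

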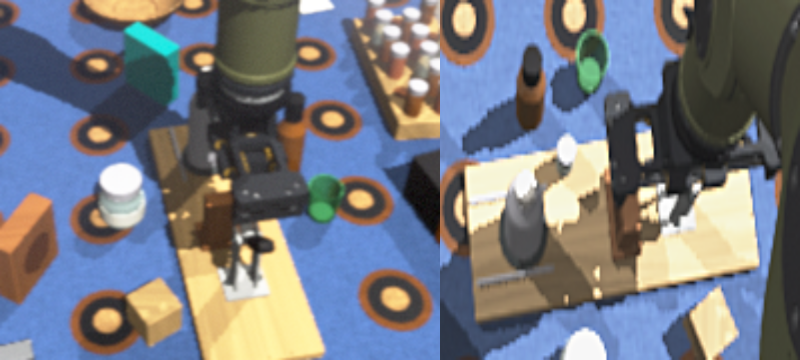

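The handle has swung up to roughly mid-way (side (258,243)) and the plaque still stands. Push a bit further, then wait for the clamp to fall.

move_arm --targets '[[[0,0,-5,0,0,0,0],[0,0,-10,0,0,0,0],[0,0,-14,0,0,0,0],[0,0,-14,0,0,0,0],[0,0,-14,0,0,0,0],[0,0,-14,0,0,0,0],[0,0,-14,0,0,0,0],[0,0,-14,0,0,0,0],[0,0,-14,0,0,0,0]]]'

```text
clock: 4.68
tool_pos: [0.5711, -0.0883, 0.1357]
eef_rot: [0.999, 0.044, 0.0, 0.0]
contact_force: [-0.8, 0.2, -0.0]
opening: 0.008
finger_force: 0.0
```

```bash
python3 - <<'E'
from h import *
import cv2
go((0,-50,230),(0,100,230),(0,100,200))
im=r.snapshot('side')[150:330,180:400,::-1];im2=r.snapshot('top')[120:220,220:380,::-1]
cv2.imwrite('pics/a3.png',np.hstack([cv2.resize(im,(440,360)),cv2.resize(im2,(360,360))]))
E
```

```text
t 4.675 board -0.9 -64.9 135.7 F [-0.81  0.23 -0.04] open 0.008
turn [ 0.   -0.   -0.03]
(0, -50, 230) shift [  0.9 -14.9 -94.3]
(0, 100, 230) shift [   0.8 -164.9  -94.3]
(0, 100, 200) shift [   0.8 -164.9  -64.3]
```

View pics/a3.png

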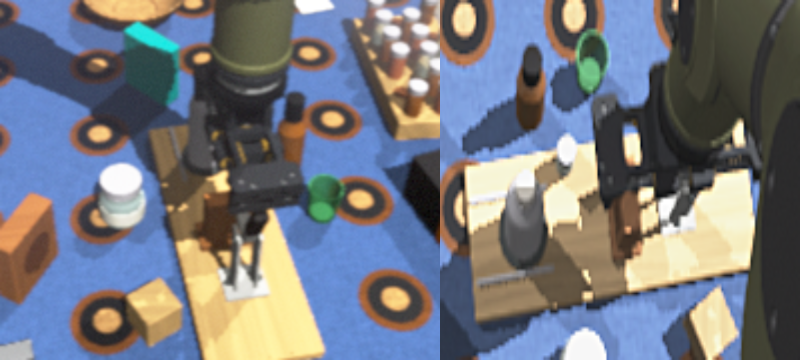

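The handle now looks upright (side (258,220)). Lift and move over the cap, then check the clamp.

move_arm --targets '[[[0,0,0,-40,0,0,0],[0,0,0,-80,0,0,0],[0,0,-30,-90,0,0,0],[0,1,-80,-90,0,0,0],[0,2,-130,-90,0,0,0],[0,2,-165,-90,0,0,0],[0,2,-165,-70,0,0,0],[0,2,-165,-70,0,0,0]]]'

```text
clock: 5.78
tool_pos: [0.5575, 0.0764, 0.2047]
eef_rot: [0.999, 0.044, -0.002, 0.0]
contact_force: [-0.1, 0.1, 1.0]
opening: 0.006
finger_force: 0.0
```

```bash
python3 - <<'E'
from h import *
import cv2
go((1.5,100,170),(1.5,100,157.5))
im=r.snapshot('side')[150:330,180:400,::-1];im2=r.snapshot('top')[120:220,220:380,::-1]
cv2.imwrite('pics/a4.png',np.hstack([cv2.resize(im,(440,360)),cv2.resize(im2,(360,225)).copy() if 0 else cv2.resize(im2,(360,360))]))
for n,p in dict(handle=B(0,-100,181),bar=B(0,-15,95),tcp=np.array(r.get_state()['tool_pos'])).items():
    u=proj('side',p);v=proj('top',p);print(n,(u[0]-180)*2,(u[1]-150)*2,440+(v[0]-220)*2.25,(v[1]-120)*3.6)
E
```

```text
t 5.775 board 0.0 100.4 204.7 F [-0.1   0.08  1.04] open 0.006
turn [0.04 0.18 0.02]
(1.5, 100, 170) shift [ 1.6  0.3 34.7]
(1.5, 100, 157.5) shift [ 1.6  0.3 47.2]
handle 248.3367084817794 184.60382865062695 703.4710060060503 146.93047256716406
bar 225.03811483681704 180.7517693829135 617.7953045566347 191.27310104356056
tcp 207.9275598558661 45.268056801295415 526.0051248543696 168.2128736467967
```

View pics/a4.png

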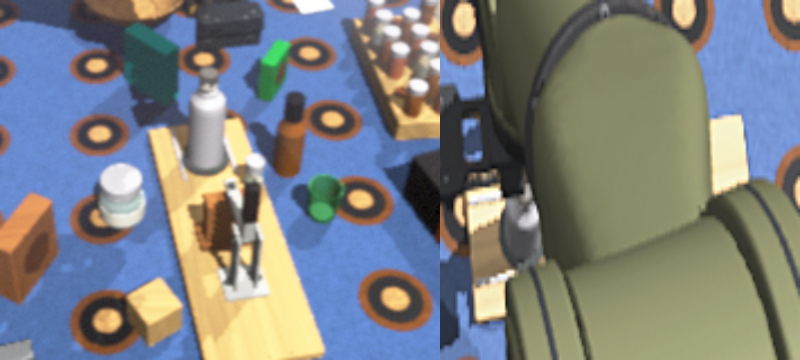

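The clamp is closed: the handle top at (250,184) matches the prediction (248,185), and the arm runs over the plaque. Press the cap gradually.

move_arm --targets '[[[0,1,0,20,0,0,0],[0,1,0,35,0,0,0],[0,1,0,39,0,0,0],[0,1,0,42,0,0,0],[0,1,0,44,0,0,0],[0,1,0,46,0,0,0],[0,1,0,46,0,0,0],[0,1,0,46,0,0,0]]]'

```text
clock: 6.88
tool_pos: [0.5595, 0.0759, 0.1604]
eef_rot: [0.999, 0.044, 0.0, 0.0]
contact_force: [-2.1, -1.1, 5.9]
opening: 0.006
finger_force: 3.1
```

move_arm --targets '[[[0,0,0,1.5,0,0,0],[0,0,0,3,0,0,0],[0,0,0,4,0,0,0],[0,0,0,4,0,0,0],[0,0,0,4,0,0,0]]]'

```text
clock: 7.5
tool_pos: [0.5595, 0.076, 0.1578]
eef_rot: [0.999, 0.043, 0.0, 0.0]
contact_force: [-4.8, -1.2, 17.9]
opening: 0.009
finger_force: 8.9
```

It reads 17.9 N at 7.5 mm down, so the cap is bottomed. Release it.

move_arm --targets '[[[0,0,0,-10,0,0,0],[0,0,0,-30,0,0,0],[0,0,0,-60,0,0,0],[0,0,0,-60,0,0,0],[0,0,0,-60,0,0,0]]]'

```text
clock: 8.12
tool_pos: [0.5595, 0.0765, 0.2153]
eef_rot: [0.999, 0.044, -0.0, -0.0]
contact_force: [0.4, -0.0, 0.3]
opening: 0.008
finger_force: 0.0
```

```bash
python3 - <<'E'
from h import *
import cv2
go((0,-52,215),(0,-52,135))
im=r.snapshot('side')[150:330,180:400,::-1]
cv2.imwrite('pics/a5.png',cv2.resize(im,(660,540),interpolation=cv2.INTER_CUBIC))
E
```

```text
t 8.125 board 2.0 100.3 215.3 F [ 0.39 -0.03  0.25] open 0.008
turn [-0.    0.   -0.01]
(0, -52, 215) shift [ -2.  152.3   0.3]
(0, -52, 135) shift [ -2.  152.3  80.3]
```

View pics/a5.png

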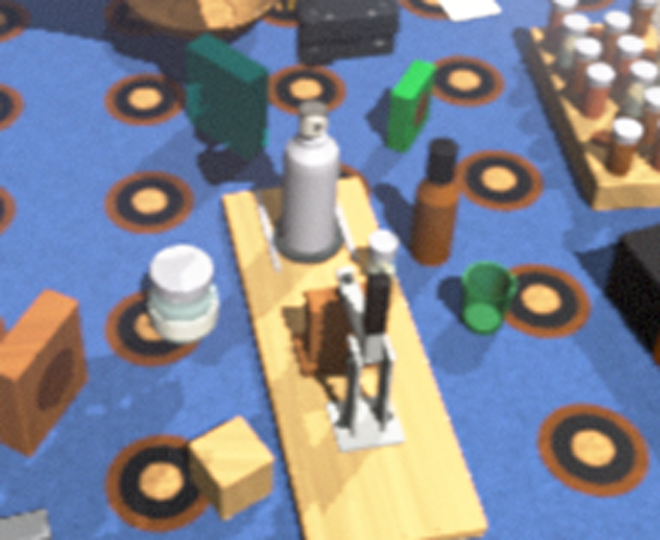

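The cap is up at (315,112), the clamp is still closed and nothing has been disturbed. Now I'll move between the arm and handle and push the handle back.

move_arm --targets '[[[0,-1,40,0,0,0,0],[0,-2,90,0,0,0,0],[0,-2,135,0,0,0,0],[0,-2,152,0,0,0,0],[0,-2,152,15,0,0,0],[0,-2,152,40,0,0,0],[0,-2,152,65,0,0,0],[0,-2,152,80,0,0,0],[0,-2,152,80,0,0,0]]]'

```text
clock: 9.3
tool_pos: [0.57, -0.0734, 0.1343]
eef_rot: [0.999, 0.045, -0.001, -0.001]
contact_force: [0.5, 0.3, 0.6]
opening: 0.006
finger_force: 0.0
```

move_arm --targets '[[[0,0,10,0,0,0,0],[0,0,20,0,0,0,0],[0,0,28,0,0,0,0],[0,0,36,0,0,0,0],[0,0,44,0,0,0,0],[0,0,52,0,0,0,0],[0,0,59,0,0,0,0],[0,0,65,0,0,0,0],[0,0,65,0,0,0,0]]]'

```text
clock: 10.42
tool_pos: [0.5765, -0.1415, 0.1357]
eef_rot: [0.999, 0.043, 0.0, 0.001]
contact_force: [-0.3, -0.3, 0.4]
opening: 0.006
finger_force: 0.0
```

move_arm --targets '[[[0,0,7,0,0,0,0],[0,0,13,0,0,0,0],[0,0,18,0,0,0,0],[0,0,20,0,0,0,0],[0,0,20,0,0,0,0],[0,0,20,0,0,0,0],[0,0,20,0,0,0,0],[0,0,20,0,0,0,0],[0,0,20,0,0,0,0],[0,0,20,0,0,0,0]]]'

```text
clock: 11.68
tool_pos: [0.5784, -0.1599, 0.1357]
eef_rot: [0.999, 0.044, 0.0, 0.0]
contact_force: [-0.2, 0.4, 0.0]
opening: 0.009
finger_force: 0.0
```

move_arm --targets '[[[0,0,0,-30,0,0,0],[0,0,0,-70,0,0,0],[0,0,0,-110,0,0,0],[0,0,50,-120,0,0,0],[0,0,110,-120,0,0,0],[0,0,170,-120,0,0,0],[0,0,220,-120,0,0,0],[0,0,250,-120,0,0,0],[0,0,250,-120,0,0,0]]]'

```text
clock: 12.8
tool_pos: [0.5988, -0.4121, 0.2549]
eef_rot: [0.999, 0.041, -0.001, 0.001]
contact_force: [0.1, -0.5, 0.7]
opening: 0.007
finger_force: 0.0
```

```bash
python3 - <<'E'
from h import *
import cv2
go()
im=r.snapshot('side')[150:330,180:400,::-1];im2=r.snapshot('top')[120:240,220:380,::-1]
cv2.imwrite('pics/a6.png',np.hstack([cv2.resize(im,(440,360)),cv2.resize(im2,(360,360))]))
for n,p in dict(handle=B(0,-185,105),bar=B(0,-90,179)).items():
    u=proj('side',p);v=proj('top',p);print(n,(u[0]-180)*2,(u[1]-150)*2,440+(v[0]-220)*2.25,(v[1]-120)*3)
E
```

```text
t 12.8 board -1.8 -389.9 254.9 F [ 0.06 -0.48  0.69] open 0.007
turn [ 0.08  0.07 -0.29]
handle 264.84024782760196 298.5692583051682 758.680666846576 135.31489365784023
bar 245.75360153951817 178.74986914602482 694.2036975710107 124.45462265472497
```

View pics/a6.png

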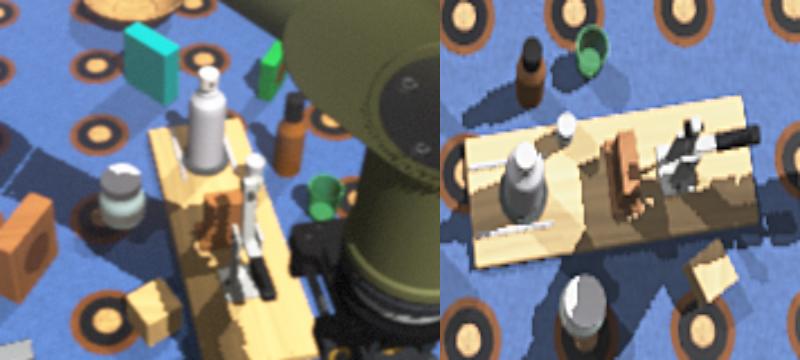

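The clamp is open again (handle tip at (264,297), as predicted), the plaque is seated, the cap is up and the robot is clear. I'll hand it in.

```bash
python3 -c "
from plant import r
print(r.finish_job())"
```

```text
the job is handed in; nothing more can be done
None
```

I handed the job in at 12.8 s: clamp swung onto the plaque, cap pressed fully (17.9 N, 7.5 mm down) and sprung back, clamp reopened, plaque still in its nest, and nothing else visibly moved.

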